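# Dig out the scraper blade and lay it in the sloping rest

### The job

The barrel scraper's steel blade lies buried in the wooden crate under an oak bottle cradle and a pine slat. Move the cradle and the slat aside within the crate so that both lie clear of the blade, then lift the blade out and lay it flat on the sloping rest, its slot over the pin and slid down until the bottom of the slot meets the pin. Leave the cradle, slat, bung and tap in the crate, and do not disturb the bottle and the cup on the table.

Things in the scene. Friction and masses are not known exactly. Their poses are not given: they have to be found in the camera images.
- crate: Fixed open crate of pale wood. Origin: centre of its underside, on the table; z up. Inside 240 mm along its x and 360 mm along its y, walls 12 mm thick, floor 12 mm above the table, rim 65 mm above the table. It stands to the left or the right, its x pointing roughly away from the robot (yaw within 0.25 rad).
- blade_mid (a point): Centre of the loose flat steel blade, 110 mm (its x) by 36 mm (its y) by 5 mm thick (its z), 150 g, lying flat on the crate floor. In its -x end is an open slot 13 mm wide and 22 mm deep along the middle line; the last 8 mm at the +x end are thinned to 2.6 mm. Both faces are alike, so either may lie up. At the start its slotted end points roughly at the robot.
- blade_notch (a point): Middle of the bottom of the blade's slot, half-way through its thickness: 33 mm from the blade's centre towards its slotted (-x) end. Same axes as the blade.
- slat_mid (a point): Centre of the loose pine slat, 140 mm (its x) by 54 mm (its y) by 12 mm (its z), about 60 g. At the start it lies flat on the blade, roughly along it (within 0.35 rad) and hiding it, under the cradle; once the cradle is gone its underside is 5 mm above the crate floor.
- cradle_mid (a point): Centre, half-way up, of the loose dark oak bottle cradle, 130 mm (its x) by 48 mm (its y), 36 mm high at its two ends and 16 mm high in the middle (flat for about 45 mm, then sloping up to both ends), about 160 g. Its flat 48 mm wide sides are gripped in the middle of its length. It starts on top of the slat, roughly across it (within 0.3 rad).
- bung: Loose cork bung standing in a corner of the crate, 42 mm across at the foot, 54 mm at the top, 45 mm high. Origin: centre of its foot.
- tap: Loose brass barrel tap lying in the opposite corner of the crate: 80 mm along its x, 45 mm along its y (T handle), 52 mm high. Origin: under its middle.
- rest: Fixed wooden blade rest. Origin: centre of its underside, on the table, z up; foot 150 mm along x and 70 mm along y. Its bed slopes 30 degrees, falling towards the rest's -x (roughly towards the robot, yaw within 0.4 rad); the middle of the bed surface is 62 mm above the origin.
- seat (a point): Where the middle of the bottom of the blade's slot belongs, half-way through the blade's thickness, 2.5 mm off the bed. Its axes are the bed's: x up the slope, y across it, z square out of the bed. The bed is 150 mm long and 64 mm wide; it reaches 24.5 mm down and 125.5 mm up the slope from here. Friction may hold the blade where it is put, so it has to be slid down.
- pin (a point): Top centre of the single steel pin, which stands square out of the bed: 9 mm across, 12 mm high, its top 4 mm tapered, its axis 4.5 mm down the slope from the seat. Axes as the seat. On either side of it is a wooden lip 9 mm high, reaching 18 mm up and 18 mm down the slope from the pin's axis; the gap between the lips is 40 mm.
- bottle: Standing full wine bottle, 74 mm across, 290 mm high, on the table beyond the rest's high end. Origin: centre of its foot. Not to be disturbed.
- tumbler: Standing steel cup, 72 mm across, 85 mm high, on the table at the far side. Origin: centre of its foot. Not to be disturbed.
There are look-alikes about, which are no part of the job. Of the things that look like the part that bears slat_mid, the smallest one is meant. What is shaped like the rest but turquoise is not meant.

How it is judged:
By the outcome, as a careful person would: the job done as asked, in the order asked, and still so for the second after the job is handed in, with the robot touching nothing.
It also fails if it takes over 64 s, if anything falls off the work surface, if the arm or the gripper's body presses on something with over 40 N, if the wrist force passes 120 N, or if a joint passes its speed limit or range.

### The arm

A 6-joint arm with a two-finger parallel gripper is mounted at the origin on the work surface. World frame = base frame: x ahead of the robot, y to its left, z up, the work surface at z = 0. Lengths are in m, angles in degrees, forces in N, time in s.
With the tool pointing down it reaches from about 0.325 to 0.9 m from the base axis. Payload 6.1 kg.
Tool frame: the origin (TCP) lies on the centre line of the jaws, within the pads' length; the fingertips stand 14 mm ahead of it and the grasp point (between the pads) lies 5 mm behind it; z points along the fingers, y is the line along which they close (so a half turn about z gives the same grasp; the last joint's range is limited). The gripper opens to 87 mm and grips with 3 to 60 N. Pads are 19 mm wide; open, the fingers measure 117 mm over their backs; the gripper's body (75 mm by 190 mm) begins 51 mm behind the grasp point.
Start: joints at [-82.97, 12.628, 87.462, -0, 79.91, -7.225], TCP at [0.154, -0.606, 0.237] pointing down, gripper open.
Joint ranges: [-170.65, 170.65], [-52.31, 119.04], [5.05, 147.46], [-71.25, 251.25], [11.57, 151.72], [-153.62, 153.62]. Speed limits (degrees/s): [147.25, 147.25, 172.46, 180, 180, 180].

### API

Orientations are given as a 3x3 rotation matrix whose columns are the frame's x, y, z axes.
In Python, from workcell import * gives the robot as it stands.
- The arm moves only by the tool servo_tool, never from a script. Its argument "rows" is a list of rows, each a list of 7 numbers: the finger opening in cm, from 0 to 8.7, then the shift along the world's x, y, z in cm, then the turn, a rotation vector about the world's x, y, z in rad. In form: [[claw, tx, ty, tz, wx, wy, wz], ...]. A call has 1 to 8 rows; each row shifts and turns the commanded pose from where the row before left it; what a row does not reach is not made up. A row lasts 1/12 s, in which the tool goes at most 41.7 mm and 7.16 degrees, less where a joint would pass 70% of its speed; a pose out of reach is approached as far as the arm can. A call is refused whole if a number of a shift passes 4.17 or a number of a turn 0.125, either way. A call with a gripper value outside its range is refused whole. The fingers move at their own pace and stop on an object; "force" is the grip in N (left out, the last holds). Time passes only in rows, so rows that do not move let the fingers close. It gives the time, the measured TCP pose, the force, the opening and the grip force at its end, in the units of the state.
- get_obs(): the state, without advancing time (a new reading comes with each control period).
- get_image(name): name is "scene" or "top"; returns (picture, depth): 400x640x3 uint8, blue, green, red; 400x640 float32, m along the optical axis (not along the pixel's ray), 0 where there is no reading.
- get_calibration(name): a dict with "K" (3x3 intrinsics, pixels), "world_to_cam" (4x4, takes a point from world to camera coordinates). Camera axes: x right, y down, z forward; pixel columns grow to the right and rows downward; lengths in m; the calibration is good to about 2 mm. A picture is of the moment at which its call begins. get_calibration takes no time and is no camera call.
- job_done(): hands the job in; it is judged then, once.
The state is a dict: "clock": time; "joint_pos": joint angles; "joint_velocities": joint speeds; "tau": joint torques, N m; "ee_pos": TCP position; "tool_rot": TCP orientation; "contact_force": force on the tool from outside, world axes, zero at the start; "ft_torque": the same for the moment, N m; "gripper_width": finger opening in m; "finger_force": force on a finger pad.
Only numpy, scipy, OpenCV 4.12 (cv2) and the standard library are available. Lean on these libraries where they do the work, as an engineer would, in place of code of your own. Each camera call takes 0.05 s, during which the arm holds its last target. There are 200 camera calls.

## Working session

There is one attempt and no reset: what is moved stays moved. The work goes in short steps, Python scripts to look and compute and a tool call to move; the robot and the scene stay as the last step left them, time stands still between calls to the robot, and variables do not carry over. Pictures are saved under pics/ and viewed, at most 10 in all, crops included, and the job is handed in when it is done.

Besides the shell and the picture viewer there is one more tool, called after "Request:" as a command line: name --pt "numbers of a row" for each row, then --argument value for the rest. servo_tool: Moves the arm, as the interface text tells. Its arguments: {"type":"object","properties":{"rows":{"type":"array","items":{"type":"array","items":{"type":"number"}}},"force":{"type":"number"}},"required":["rows"]}

```bash
ls; mkdir -p pics
cat > h.py <<'E'
from workcell import *
import numpy as np, cv2
def cast(name,uv,z):
    c=get_calibration(name);K=np.array(c["K"]);T=np.array(c["world_to_cam"]);R=T[:3,:3];o=-R.T@T[:3,3]
    uv=np.atleast_2d(np.array(uv,float));d=np.c_[uv,np.ones(len(uv))]@np.linalg.inv(K).T@R
    return o+d*((z-o[2])/d[:,2])[:,None]
def cloud(name,depth):
    c=get_calibration(name);K=np.array(c["K"]);T=np.array(c["world_to_cam"])
    v,u=np.indices(depth.shape);p=np.stack([(u-K[0,2])/K[0,0]*depth,(v-K[1,2])/K[1,1]*depth,depth],-1)
    return (p-T[:3,3])@T[:3,:3]
E
python3 - <<'E'
from h import *
for n in("top","scene"):
    i,d=get_image(n);cv2.imwrite(f"pics/{n}0.png",i);np.save(f"{n}0.npy",d)
    c=get_calibration(n);T=np.array(c["world_to_cam"]);print(n,np.array(c["K"])[0,0],-T[:3,:3].T@T[:3,3],T[:3,:3].round(2).tolist())
print(get_obs())
E
```

```text
pics
top 377.3691569886381 [ 0.40047081 -0.0093779   0.91160433] [[-0.01, -1.0, -0.02], [-0.99, 0.01, -0.15], [0.15, 0.02, -0.99]]
scene 457.9797399936608 [1.36881742 0.23094546 0.79634294] [[-0.29, 0.96, 0.01], [0.61, 0.2, -0.77], [-0.74, -0.22, -0.64]]
{'clock': 0.1, 'joint_pos': array([-8.29692093e+01,  1.26737008e+01,  8.75180450e+01, -2.25993725e-04,
        7.99096142e+01, -7.22327325e+00]), 'joint_velocities': array([ 0.04262584, -0.0922443 , -0.21903815,  0.1439185 ,  0.15285903,
        0.00138643]), 'tau': array([ 8.81773976e-04, -4.95942628e+01, -3.88519943e+01,  7.02106138e-02,
        5.15054085e-02, -3.76229923e-05]), 'ee_pos': array([ 0.15383729, -0.60522996,  0.23552518]), 'tool_rot': array([[ 9.69213301e-01,  2.46222518e-01, -2.20392468e-04],
       [ 2.46222520e-01, -9.69211736e-01,  1.75528703e-03],
       [ 2.18584226e-04, -1.75551312e-03, -9.99998435e-01]]), 'contact_force': array([-0.44081983, -0.05708017,  0.81277123]), 'ft_torque': array([-0.03364829, -0.01248374, -0.02386252]), 'finger_force': 0.0, 'gripper_width': 0.08672279984516405}
```

View pics/top0.png

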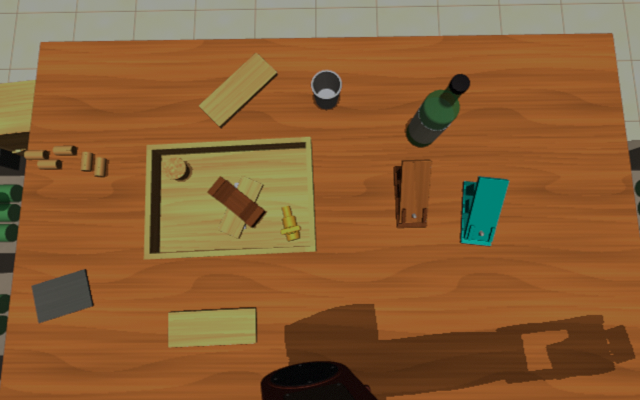

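View pics/scene0.png

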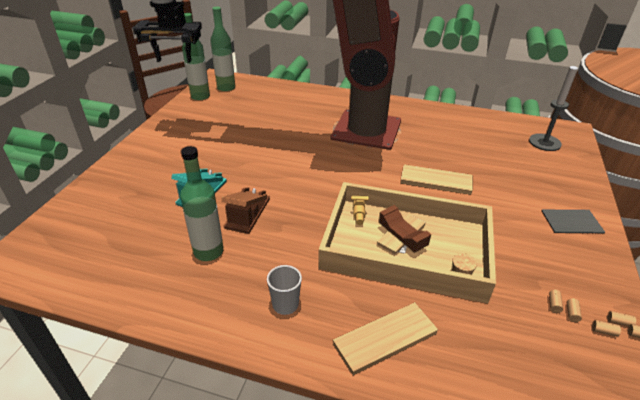

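The top view shows the crate at (147-315, 138-258), with the cradle at (237,202) over the slat at (242,208), the bung at (177,168) and the tap at (290,224). The brown rest is at (413,195) with its pin end at row 217, next to the turquoise decoy. The scene view agrees, and a bit of blade glints below the slat at (402,250).

```bash
python3 - <<'E'
from h import *
i=cv2.imread("pics/top0.png");d=np.load("top0.npy");P=cloud("top",d);hsv=cv2.cvtColor(i,cv2.COLOR_BGR2HSV)
def rect(p,label):
    r=cv2.minAreaRect(p.astype(np.float32));b=cv2.boxPoints(r);e=b[1]-b[0];f=b[2]-b[1];e=e if e@e>f@f else f
    print(label,np.round(r[0],4),np.round(r[1],4),"yaw",np.degrees(np.arctan2(e[1],e[0])).round(1),len(p))
def big(m):
    n,l,s,_=cv2.connectedComponentsWithStats(m.astype(np.uint8));k=1+np.argmax(s[1:,4]);return l==k
def win(u0,u1,v0,v1):
    m=np.zeros(d.shape,bool);m[v0:v1,u0:u1]=1;return m
z=P[...,2]
m=big(win(140,322,130,265)&(z>.058)&(z<.072));rect(P[m][:,:2],"crate rim")
ins=win(165,300,158,245)
print("floor z",np.median(z[ins]))
m=big(win(200,272,170,245)&(hsv[...,2]<115)&(z>.03));rect(P[m][:,:2],"cradle");print("cz",np.percentile(z[m],[2,50,98]))
s=big(win(200,275,170,245)&~m&(z>.021)&(z<.036)&(hsv[...,2]>=115));rect(P[s][:,:2],"slat");print(np.percentile(z[s],[5,50,95]))
for n,w in(("bung",win(162,192,155,185)),("tap",win(272,304,200,245))):
    m=big(w&(z>.022));rect(P[m][:,:2],n);print(np.percentile(z[m],98))
w=win(390,436,150,235)&(hsv[...,0]<25);m=big(w&(z>.03));Q=P[m]
# ransac plane 30deg
rng=np.random.default_rng(0);best=0
for _ in range(400):
    a=Q[rng.choice(len(Q),3,False)];n=np.cross(a[1]-a[0],a[2]-a[0]);n/=np.linalg.norm(n)+1e-12
    n*=np.sign(n[2]);
    if n[2]<.7 or n[2]>.95:continue
    k=abs((Q-a[0])@n)<.003
    if k.sum()>best:best=k.sum();K=k
q=Q[K];c=q.mean(0);n=np.linalg.svd(q-c)[2][2];n*=np.sign(n[2]);print("bed n",n.round(3),"tilt",np.degrees(np.arccos(n[2])),"yaw",np.degrees(np.arctan2(-n[1],-n[0])))
x=np.array([0,0,1])-n*n[2];x/=np.linalg.norm(x);y=np.cross(n,x)
ab=np.c_[(q-c)@x,(q-c)@y];r=cv2.minAreaRect(ab.astype(np.float32));print("c",c.round(4),r,"ctr",(c+x*r[0][0]+y*r[0][1]).round(4))
E
python3 - <<'E'
import cv2
i=cv2.imread("pics/top0.png");j=cv2.imread("pics/scene0.png")
a=cv2.resize(i[150:240,385:445],None,fx=6,fy=6,interpolation=2);b=cv2.resize(j[175:240,215:280],(540,540),interpolation=2)[:540,:430]
import numpy as np;cv2.imwrite("pics/rest.png",np.hstack([a,b]))
E
```

```text
crate rim [0.525  0.2159] [0.2647 0.3852] yaw -87.7 3100
floor z 0.0122965368781
cradle [0.4646 0.1298] [0.3016 0.0543] yaw 55.1 1188
cz [0.04073175 0.05079167 0.06704477]
slat [0.4672 0.2146] [0.0547 0.0546] yaw 66.5 466
[0.02592918 0.02850983 0.03090013]
bung [0.5941 0.3472] [0.0522 0.0514] yaw 73.8 461
0.05950211892076321
tap [0.438  0.0594] [0.1463 0.0564] yaw 40.3 452
0.06582156514202354
bed n [-0.499 -0.006  0.867] tilt 29.92384040029015 yaw 0.7070340697054374
c [ 0.5401 -0.2071  0.0672] ((-0.007010899484157562, -0.00040761008858680725), (0.0646647959947586, 0.14275182783603668), 89.85433197021484) ctr [ 0.534  -0.2075  0.0637]
```

View pics/rest.png

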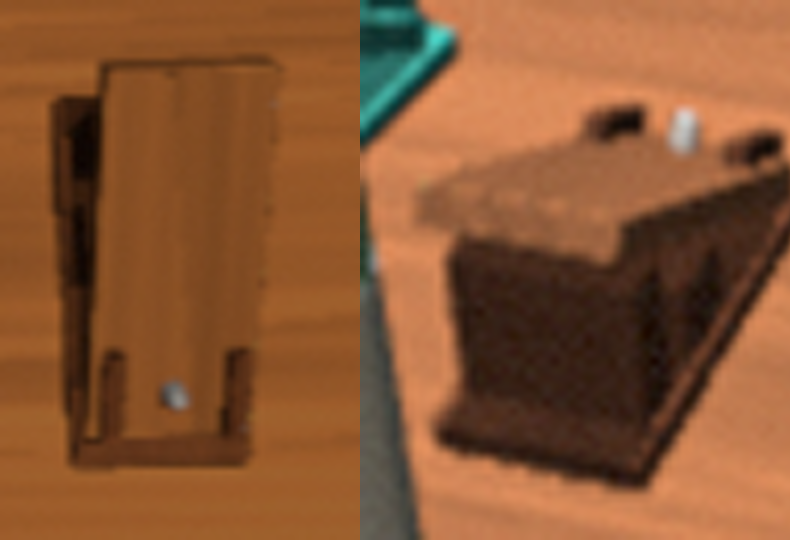

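The crop shows the bed and its two lips clearly, and the pin top at about (413.8, 215.5) in the top picture. Next I'm refining the item poses with edge pixels eroded away.

Run:
```python
from h import *
i=cv2.imread("pics/top0.png");d=np.load("top0.npy");P=cloud("top",d);hsv=cv2.cvtColor(i,cv2.COLOR_BGR2HSV);z=P[...,2]
g=cv2.morphologyEx(d,cv2.MORPH_GRADIENT,np.ones((3,3)))<.02
def rect(p,label):
    r=cv2.minAreaRect(p.astype(np.float32));b=cv2.boxPoints(r);e=b[1]-b[0];f=b[2]-b[1];e=e if e@e>f@f else f
    print(label,np.round(r[0],4),np.round(r[1],4),"yaw",np.degrees(np.arctan2(e[1],e[0])).round(1),len(p))
def win(u0,u1,v0,v1):
    m=np.zeros(d.shape,bool);m[v0:v1,u0:u1]=1;return m
W=win(200,272,170,245)
# cradle by colour, contour in the image
m=W&(hsv[...,2]<130)&(hsv[...,0]<18)
n,l,s,_=cv2.connectedComponentsWithStats(m.astype(np.uint8));m=l==1+np.argmax(s[1:,4])
r=cv2.minAreaRect(np.argwhere(m)[:,::-1].astype(np.float32));print(r)
rect(P[m&(z>.035)&(z<.075)&g][:,:2],"cradle depth")
rect(cast("top",cv2.boxPoints(r),.058)[:,:2],"cradle ray")
s=W&~cv2.dilate(m.astype(np.uint8),np.ones((3,3))).astype(bool)&(z>.023)&(z<.034)
s=cv2.morphologyEx(s.astype(np.uint8),cv2.MORPH_OPEN,np.ones((3,3)))>0
rect(P[s][:,:2],"slat");print(np.percentile(z[s],50))
t=win(272,304,200,245)&(z>.022)&(hsv[...,1]>190);rect(P[t&(z<.07)][:,:2],"tap")
for n_,w in(("tap",win(272,304,200,245)),):
    q=P[w&(z>.022)&(z<.07)&g];print(n_,q.min(0),q.max(0))
# bed
c=np.array([.534,-.2075,.0637]);n=np.array([-.5,-.006,.866]);n/=np.linalg.norm(n)
m=win(390,440,150,235)&(abs((P-c)@n)<.004)&(hsv[...,0]<25)
x=np.array([0,0,1])-n*n[2];x/=np.linalg.norm(x);y=np.cross(n,x)
A=(P-c)@x;B=(P-c)@y;mid=[]
for v in range(160,225):
    k=m[v]&(abs(B[v])<.045)
    if k.sum()>20: mid.append((A[v][k].mean(),B[v][k].min(),B[v][k].max(),k.sum()))
mid=np.array(mid);up=mid[mid[:,0]>-.03]
print("len",mid[:,0].min(),mid[:,0].max());
for j in(1,2):print(np.polyfit(up[:,0],up[:,j],1))
print("pin",cast("top",[413.8,215.5],.0475),c-x*.055+n*.012)
```

```text
((236.73301696777344, 201.57423400878906), (59.07536697387695, 22.567607879638672), 39.47245788574219)
cradle depth [0.5131 0.1994] [0.1279 0.0456] yaw 53.6 973
cradle ray [0.5143 0.1976] [0.1391 0.0516] yaw 50.9 4
slat [0.5062 0.1975] [0.055  0.1398] yaw -23.5 794
0.028504712000233058
tap [0.466  0.0781] [0.0745 0.0268] yaw 14.9 118
tap [0.42821085 0.05594284 0.031346  ] [0.50322004 0.0942566  0.06633308]
len -0.042348148595516985 0.07019842982570033
[ 0.00088847 -0.03081998]
[-0.00031325  0.0311792 ]
pin [[ 0.47961295 -0.20763906  0.0475    ]] [ 0.48037321 -0.20814352  0.04658995]
```

Request:
servo_tool --pt "8.7 1.5 3.35 0 0 0 0.028" --pt "8.7 1.5 3.35 0 0 0 0.028" --pt "8.7 1.5 3.35 0 0 0 0.028" --pt "8.7 1.5 3.35 0 0 0 0.028" --pt "8.7 1.5 3.35 0 0 0 0.028" --pt "8.7 1.5 3.35 0 0 0 0.028" --pt "8.7 1.5 3.35 0 0 0 0.028" --pt "8.7 1.5 3.35 0 0 0 0.028"

```text
clock: 0.77
ee_pos: [0.2741, -0.3358, 0.2361]
tool_rot: [[0.89, 0.456, -0.0], [0.456, -0.89, 0.001], [0.0, -0.001, -1.0]]
contact_force: [1.3, -0.3, 0.2]
gripper_width: 0.0874
finger_force: 0.0
```

Request:
servo_tool --pt "8.7 1.5 3.35 0 0 0 0.028" --pt "8.7 1.5 3.35 0 0 0 0.028" --pt "8.7 1.5 3.35 0 0 0 0.028" --pt "8.7 1.5 3.35 0 0 0 0.028" --pt "8.7 1.5 3.35 0 0 0 0.028" --pt "8.7 1.5 3.35 0 0 0 0.028" --pt "8.7 1.5 3.35 0 0 0 0.028" --pt "8.7 1.5 3.35 0 0 0 0.028"

```text
clock: 1.43
ee_pos: [0.394, -0.0679, 0.2365]
tool_rot: [[0.766, 0.643, 0.0], [0.643, -0.766, -0.0], [0.0, 0.0, -1.0]]
contact_force: [0.7, -0.8, 0.3]
gripper_width: 0.0871
finger_force: 0.0
```

Request:
servo_tool --pt "8.7 1.5 3.35 -1.45 0 0 0.028" --pt "8.7 1.5 3.35 -1.45 0 0 0.028" --pt "8.7 1.5 3.35 -1.45 0 0 0.028" --pt "8.7 1.5 3.35 -1.45 0 0 0.028" --pt "8.7 1.5 3.35 -1.45 0 0 0.028" --pt "8.7 1.5 3.35 -1.45 0 0 0.028" --pt "8.7 1.5 3.35 -1.45 0 0 0.028" --pt "8.7 0 0 0 0 0 0.0"

```text
clock: 2.1
ee_pos: [0.4978, 0.1693, 0.1306]
tool_rot: [[0.623, 0.782, -0.006], [0.782, -0.623, 0.001], [-0.003, -0.005, -1.0]]
contact_force: [-0.9, -0.3, -1.3]
gripper_width: 0.0872
finger_force: 0.0
```

Request:
servo_tool --pt "8.7 0.8 1.6 -1.0 0 0 0.02" --pt "8.7 0.7 1.4 -1.5 0 0 0" --pt "8.7 0 0 -2.4 0 0 0" --pt "8.7 0 0 -2.0 0 0 0" --pt "8.7 0 0 -1.4 0 0 0" --pt "8.7 0 0 0 0 0 0" --force 25

```text
clock: 2.6
ee_pos: [0.5107, 0.1938, 0.0483]
tool_rot: [[0.612, 0.791, -0.007], [0.791, -0.612, -0.002], [-0.006, -0.004, -1.0]]
contact_force: [-0.5, -0.5, 0.7]
gripper_width: 0.0874
finger_force: 0.0
```

Request:
servo_tool --pt "3 0 0 0 0 0 0" --pt "3 0 0 0 0 0 0" --pt "3 0 0 0 0 0 0" --pt "3 0 0 0 0 0 0" --pt "3 0 0 0 0 0 0" --pt "3 0 0 0 0 0 0"

```text
clock: 3.1
ee_pos: [0.5144, 0.1948, 0.0528]
tool_rot: [[0.612, 0.791, 0.001], [0.791, -0.612, 0.0], [0.001, 0.001, -1.0]]
contact_force: [-0.6, -0.5, -1.4]
gripper_width: 0.0549
finger_force: 0.0
```

Request:
servo_tool --pt "5.8 0 0.3 -0.5 0 0 0" --pt "5.8 0 0 -0.1 0 0 0" --pt "3 0 0 0 0 0 0" --pt "3 0 0 0 0 0 0" --pt "3 0 0 0 0 0 0" --pt "3 0 0 0 0 0 0"

```text
clock: 3.6
ee_pos: [0.5136, 0.1977, 0.0458]
tool_rot: [[0.612, 0.791, -0.001], [0.791, -0.612, -0.0], [-0.0, -0.0, -1.0]]
contact_force: [0.2, 0.4, -1.7]
gripper_width: 0.048
finger_force: 25.0
```

Request:
servo_tool --pt "3 0 0 2.5 0 0 0" --pt "3 0 0 2.5 0 0 -0.11" --pt "3 1.0 -1.8 0.5 0 0 -0.11" --pt "3 1.1 -1.8 0 0 0 -0.11" --pt "3 1.1 -1.8 0 0 0 -0.11" --pt "3 1.1 -1.8 0 0 0 -0.11" --pt "3 1.1 -1.8 0 0 0 -0.11" --pt "3 1.1 -1.8 0 0 0 -0.11"

```text
clock: 4.27
ee_pos: [0.579, 0.0888, 0.1007]
tool_rot: [[0.991, 0.137, -0.001], [0.137, -0.991, -0.0], [-0.001, -0.0, -1.0]]
contact_force: [-0.1, 0.9, -2.3]
gripper_width: 0.048
finger_force: 25.0
```

Request:
servo_tool --pt "3 0 0 -0.5 0 0 -0.1" --pt "3 0 0 -2 0 0 0" --pt "3 0 0 -1.5 0 0 0" --pt "3 0 0 0 0 0 0"

```text
clock: 4.6
ee_pos: [0.576, 0.0893, 0.0573]
tool_rot: [[0.999, 0.042, -0.007], [0.042, -0.999, -0.0], [-0.007, -0.0, -1.0]]
contact_force: [-2.4, -0.7, -2.8]
gripper_width: 0.0476
finger_force: 25.0
```

Request:
servo_tool --pt "3 0 0 -1.5 0 0 0" --pt "3 0 0 -1.0 0 0 0" --pt "3 0 0 -0.4 0 0 0" --pt "3 0 0 0 0 0 0" --pt "3 0 0 0 0 0 0"

```text
clock: 5.02
ee_pos: [0.5788, 0.0898, 0.0323]
tool_rot: [[0.999, 0.043, -0.0], [0.043, -0.999, -0.0], [-0.0, 0.0, -1.0]]
contact_force: [0.7, -0.5, -2.1]
gripper_width: 0.048
finger_force: 25.0
```

Request:
servo_tool --pt "3 0 0 -0.2 0 0 0" --pt "6.4 0 0 0 0 0 0" --pt "6.4 0 0 0 0 0 0" --pt "6.4 0 0 0.5 0 0 0" --pt "6.4 0 0 3 0 0 0" --pt "8.7 0 0 4 0 0 0" --pt "8.7 0 0 4 0 0 0" --pt "8.7 0 0 1 0 0 0"

```text
clock: 5.68
ee_pos: [0.583, 0.0899, 0.1634]
tool_rot: [[0.999, 0.043, 0.012], [0.043, -0.999, 0.0], [0.012, 0.0, -1.0]]
contact_force: [1.0, -0.8, 1.0]
gripper_width: 0.0768
finger_force: 0.0
```

```bash
cat > loc.py <<'E'
from h import *
import sys
def look(tag):
    i,d=get_image("top");cv2.imwrite(f"pics/top{tag}.png",i);P=cloud("top",d);return i,d,P
def rect(p,label):
    r=cv2.minAreaRect(p.astype(np.float32));b=cv2.boxPoints(r);e=b[1]-b[0];f=b[2]-b[1];e=e if e@e>f@f else f
    print(label,np.round(r[0],4),np.round(r[1],4),"yaw",np.degrees(np.arctan2(e[1],e[0])).round(1),len(p))
E
python3 - <<'E'
from loc import *
i,d,P=look(1);z=P[...,2];o=get_obs();print(o["ee_pos"],o["clock"])
s=(z>.023)&(z<.034)&(abs(P[...,0]-.51)<.1)&(abs(P[...,1]-.2)<.1)
s=cv2.morphologyEx(s.astype(np.uint8),cv2.MORPH_OPEN,np.ones((3,3)))
n,l,st,_=cv2.connectedComponentsWithStats(s);s=l==1+np.argmax(st[1:,4]);rect(P[s][:,:2],"slat")
cv2.imwrite("pics/c1.png",cv2.resize(i[130:265,140:325],None,fx=4,fy=4,interpolation=2))
E
```

```text
[0.58331495 0.08992689 0.16329633] 5.7333
slat [0.5388 0.1833] [0.0547 0.0683] yaw -23.6 562
```

View pics/c1.png

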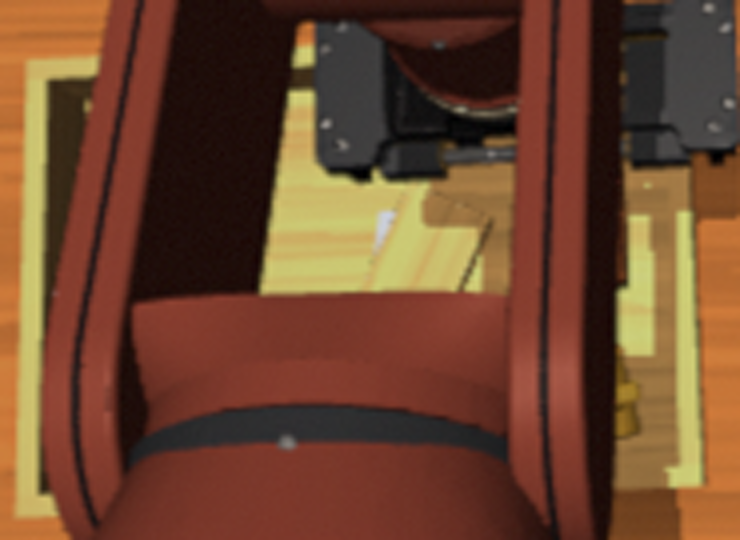

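Request:
servo_tool --pt "8.7 -1.9 2.7 -1.5 0 0 -0.113" --pt "8.7 -2.0 2.7 -1.5 0 0 -0.113" --pt "8.7 -1.9 2.7 -1.5 0 0 -0.113" --pt "8.7 -1.9 2.65 -1.5 0 0 -0.113" --pt "8.7 0 0 -3 0 0 0" --pt "8.7 0 0 -2 0 0 0" --pt "8.7 0 0 0 0 0 0"

```text
clock: 6.32
ee_pos: [0.4974, 0.1969, 0.0404]
tool_rot: [[0.918, -0.397, -0.008], [-0.397, -0.918, -0.002], [-0.007, 0.005, -1.0]]
contact_force: [-1.5, 0.3, 0.1]
gripper_width: 0.0869
finger_force: 0.0
```

Request:
servo_tool --pt "8.7 0 0 -0.7 0 0 0" --pt "8.7 0 0 0 0 0 0" --pt "8.7 0 0 0 0 0 0"

```text
clock: 6.57
ee_pos: [0.503, 0.1971, 0.039]
tool_rot: [[0.917, -0.398, 0.002], [-0.399, -0.917, 0.0], [0.001, -0.001, -1.0]]
contact_force: [-0.2, 0.3, 0.5]
gripper_width: 0.0874
finger_force: 0.0
```

Request:
servo_tool --pt "8.7 0.2 0 -0.5 0 0 0" --pt "4 0 0 -0.1 0 0 0" --pt "4 0 0 0 0 0 0" --pt "4 0 0 0 0 0 0" --pt "4 0 0 0 0 0 0" --pt "4 0 0 0 0 0 0" --pt "4 0 0 0 0 0 0" --force 20

```text
clock: 7.15
ee_pos: [0.504, 0.1973, 0.0322]
tool_rot: [[0.917, -0.398, 0.0], [-0.398, -0.917, 0.0], [0.0, -0.0, -1.0]]
contact_force: [-0.1, -0.4, 0.4]
gripper_width: 0.0547
finger_force: 0.1
```

Request:
servo_tool --pt "4 0 0 0 0 0 0" --pt "4 0 0 1.5 0 0 0" --pt "4 0 0 2.5 0 0 0" --pt "4 -0.4 2.3 1 0 0 0.09" --pt "4 -0.4 2.3 0 0 0 0.09" --pt "4 -0.4 2.3 0 0 0 0.09" --pt "4 -0.4 2.3 0 0 0 0.09" --pt "4 -0.4 2.3 0 0 0 0.09"

```text
clock: 7.82
ee_pos: [0.4835, 0.3133, 0.0821]
tool_rot: [[0.999, 0.045, 0.0], [0.045, -0.999, 0.0], [0.0, -0.0, -1.0]]
contact_force: [0.1, 0.4, -0.6]
gripper_width: 0.0534
finger_force: 20.0
```

Request:
servo_tool --pt "4 -0.4 2.3 0 0 0 0" --pt "4 0 0 -2 0 0 0" --pt "4 0 0 -1.8 0 0 0" --pt "4 0 0 -1 0 0 0" --pt "4 0 0 0 0 0 0" --pt "4 0 0 0 0 0 0"

```text
clock: 8.32
ee_pos: [0.4794, 0.3347, 0.0334]
tool_rot: [[0.999, 0.04, -0.002], [0.04, -0.999, -0.001], [-0.002, 0.001, -1.0]]
contact_force: [-0.7, 0.0, 0.6]
gripper_width: 0.0536
finger_force: 20.0
```

Request:
servo_tool --pt "4 0 0 -0.5 0 0 0" --pt "4 0 0 -0.1 0 0 0" --pt "6.4 0 0 0 0 0 0" --pt "6.4 0 0 0 0 0 0" --pt "6.4 0 0 0.5 0 0 0" --pt "6.4 0 0 4 0 0 0" --pt "6.4 0 0 4 0 0 0" --pt "8.7 0 -2 3.5 0 0 0"

```text
clock: 8.98
ee_pos: [0.4801, 0.3173, 0.1509]
tool_rot: [[0.999, 0.043, 0.002], [0.043, -0.999, 0.002], [0.002, -0.002, -1.0]]
contact_force: [1.2, 0.2, 0.7]
gripper_width: 0.0661
finger_force: 0.0
```

Request:
servo_tool --pt "8.7 -0.2 -4 0.5 0 0 0" --pt "8.7 -0.2 -4 0.5 0 0 0" --pt "8.7 -0.2 -4 0 0 0 0" --pt "8.7 -0.2 -4 0 0 0 0" --pt "8.7 -0.2 -4 0 0 0 0" --pt "8.7 -0.2 -4 0 0 0 0" --pt "8.7 -0.2 -4 0 0 0 0" --pt "8.7 -0.2 -4 0 0 0 0"

```text
clock: 9.65
ee_pos: [0.4638, -0.0066, 0.1592]
tool_rot: [[0.999, 0.041, 0.002], [0.041, -0.999, -0.0], [0.002, 0.0, -1.0]]
contact_force: [-0.1, 0.2, 0.1]
gripper_width: 0.0869
finger_force: 0.0
```

Request:
servo_tool --pt "8.7 -0.2 -4 0 0 0 0" --pt "8.7 -0.2 -4 0 0 0 0" --pt "8.7 -0.2 -4 0 0 0 0" --pt "8.7 0 -3 0 0 0 0" --pt "8.7 0 -3 0 0 0 0"

```text
clock: 10.07
ee_pos: [0.4577, -0.187, 0.1591]
tool_rot: [[0.999, 0.039, 0.001], [0.039, -0.999, -0.001], [0.001, 0.001, -1.0]]
contact_force: [0.7, 0.2, 0.1]
gripper_width: 0.087
finger_force: 0.0
```

Run:
```python
from loc import *
i,d,P=look(2);o=get_obs();print(o["ee_pos"],o["clock"])
cv2.imwrite("pics/c2.png",cv2.resize(i[130:265,140:325],None,fx=4,fy=4,interpolation=2))
hsv=cv2.cvtColor(i,cv2.COLOR_BGR2HSV)
s=(hsv[...,1]<60)&(abs(P[...,0]-.51)<.1)&(abs(P[...,1]-.2)<.1)
n,l,st,_=cv2.connectedComponentsWithStats(s.astype(np.uint8));s=l==1+np.argmax(st[1:,4])
v,u=np.nonzero(s);print(u.min(),u.max(),v.min(),v.max());
q=cast("top",np.c_[u,v],.017);rect(q[:,:2],"blade")
j,_=get_image("scene");cv2.imwrite("pics/scene2.png",j)
hs=cv2.cvtColor(j,cv2.COLOR_BGR2HSV);m=(hs[...,1]<60).astype(np.uint8)
v,u=np.nonzero(m);q=cast("scene",np.c_[u,v],.017);k=(abs(q[:,0]-.51)<.1)&(abs(q[:,1]-.2)<.1);rect(q[k][:,:2],"blade scene")
```

```text
[ 0.4580549 -0.1916947  0.1595683] 10.1167
230 249 183 228
blade [0.5107 0.1998] [0.0377 0.1091] yaw -4.0 670
blade scene [0.5137 0.1993] [0.0367 0.114 ] yaw -4.0 437
```

View pics/c2.png

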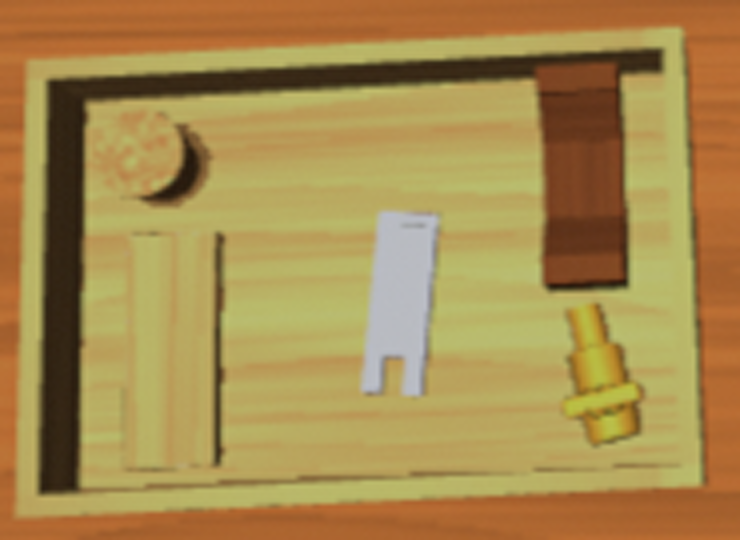

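The blade now lies clear with its centre at crop (400,303). The slot end points at the robot, and the slat and cradle are aside. I'll grasp the blade now.

Request:
servo_tool --pt "8.7 0.53 3.9 0 0 0 -0.011" --pt "8.7 0.53 3.9 0 0 0 -0.011" --pt "8.7 0.53 3.9 0 0 0 -0.011" --pt "8.7 0.53 3.9 0 0 0 -0.011" --pt "8.7 0.53 3.9 0 0 0 -0.011" --pt "8.7 0.53 3.9 0 0 0 -0.011" --pt "8.7 0.53 3.9 0 0 0 -0.011" --pt "8.7 0.53 3.9 0 0 0 -0.011"

```text
clock: 10.83
ee_pos: [0.4999, 0.13, 0.1589]
tool_rot: [[0.999, -0.047, 0.001], [-0.047, -0.999, 0.0], [0.001, -0.0, -1.0]]
contact_force: [0.2, -0.6, 0.2]
gripper_width: 0.0868
finger_force: 0.0
```

Request:
servo_tool --pt "7 0.53 3.9 0 0 0 -0.011" --pt "7 0.53 3.9 0 0 0 -0.011" --pt "7 0 0 -3.5 0 0 0" --pt "7 0 0 -3.5 0 0 0" --pt "7 0 0 -3 0 0 0" --pt "7 0 0 -1.6 0 0 0" --pt "7 0 0 0 0 0 0" --pt "7 0 0 0 0 0 0"

```text
clock: 11.5
ee_pos: [0.5099, 0.2057, 0.0418]
tool_rot: [[0.998, -0.069, -0.002], [-0.069, -0.998, -0.0], [-0.002, 0.0, -1.0]]
contact_force: [0.2, 0.6, -0.2]
gripper_width: 0.07
finger_force: 0.0
```

Request:
servo_tool --pt "7 0 0 0 0 0 0" --pt "7 0 0 0 0 0 0"

```text
clock: 11.67
ee_pos: [0.5126, 0.2058, 0.0444]
tool_rot: [[0.998, -0.069, 0.004], [-0.069, -0.998, 0.001], [0.004, -0.001, -1.0]]
contact_force: [0.2, -0.4, 0.4]
gripper_width: 0.0701
finger_force: 0.0
```

Request:
servo_tool --pt "7 0 -0.6 -1 0 0 0" --pt "7 0 0 -0.5 0 0 0" --pt "7 0 0 0 0 0 0" --pt "7 0 0 0 0 0 0"

```text
clock: 12.0
ee_pos: [0.5107, 0.1989, 0.0268]
tool_rot: [[0.998, -0.07, -0.001], [-0.07, -0.998, -0.0], [-0.001, 0.0, -1.0]]
contact_force: [0.9, -0.6, -0.1]
gripper_width: 0.0703
finger_force: 0.0
```

Request:
servo_tool --pt "2.5 0 0 0 0 0 0" --pt "2.5 0 0 0 0 0 0" --pt "2.5 0 0 0 0 0 0" --pt "2.5 0 0 0 0 0 0" --pt "2.5 0 0 0 0 0 0" --pt "2.5 0 0 0 0 0 0" --pt "2.5 0 0 0 0 0 0" --force 35

```text
clock: 12.58
ee_pos: [0.5109, 0.1993, 0.0271]
tool_rot: [[0.998, -0.069, 0.0], [-0.069, -0.998, 0.0], [0.0, -0.0, -1.0]]
contact_force: [0.4, -0.5, -0.4]
gripper_width: 0.0352
finger_force: 35.0
```

Request:
servo_tool --pt "2.5 0 0 2 0 0 0" --pt "2.5 0 0 3.5 0 0 0" --pt "2.5 0 0 4 0 0 0.081" --pt "2.5 -0.1 -1.7 3 0 0 0" --pt "2.5 -0.15 -3.9 0.8 0 0 0" --pt "2.5 -0.15 -3.9 0 0 0 0" --pt "2.5 -0.15 -3.9 0 0 0 0" --pt "2.5 -0.15 -3.9 0 0 0 0"

```text
clock: 13.25
ee_pos: [0.5035, 0.0249, 0.1604]
tool_rot: [[1.0, 0.013, 0.001], [0.013, -1.0, -0.0], [0.001, 0.0, -1.0]]
contact_force: [0.0, -0.7, -2.1]
gripper_width: 0.0347
finger_force: 35.0
```

Request:
servo_tool --pt "2.5 -0.15 -3.9 0 0.0013 -0.105 0" --pt "2.5 -0.15 -3.9 0 0.0013 -0.105 0" --pt "2.5 -0.15 -3.9 0 0.0013 -0.105 0" --pt "2.5 -0.15 -3.9 0 0.0013 -0.105 0" --pt "2.5 -0.15 -3.9 0 0.0013 -0.104 0" --pt "2.5 -0.15 -3.9 0 0 0 0" --pt "2.5 0 0 0 0 0 0" --pt "2.5 0 0 0 0 0 0"

```text
clock: 13.92
ee_pos: [0.495, -0.196, 0.1594]
tool_rot: [[0.883, 0.01, 0.468], [0.006, -1.0, 0.01], [0.469, -0.005, -0.883]]
contact_force: [0.2, 1.4, -2.4]
gripper_width: 0.0351
finger_force: 35.0
```

Request:
servo_tool --pt "2.5 0 0 0 0 0 0" --pt "2.5 0 0 0 0 0 0" --pt "2.5 0 0 0 0 0 0"

```text
clock: 14.17
ee_pos: [0.4961, -0.1921, 0.1593]
tool_rot: [[0.883, 0.017, 0.468], [0.013, -1.0, 0.013], [0.469, -0.006, -0.883]]
contact_force: [0.2, -0.4, -1.1]
gripper_width: 0.035
finger_force: 35.0
```

Run:
```python
from loc import *
o=get_obs();print(o["ee_pos"],o["tool_rot"].round(4).tolist(),o["contact_force"],o["gripper_width"])
i,d=get_image("top");j,_=get_image("scene");cv2.imwrite("pics/top3.png",i)
a=cv2.resize(i[140:240,370:450],None,fx=5,fy=5,interpolation=2);b=cv2.resize(j[150:250,200:260],None,fx=5,fy=5,interpolation=2)
cv2.imwrite("pics/c3.png",np.hstack([a,b]))
```

```text
[ 0.49614687 -0.19210701  0.15932236] [[0.8833, 0.0174, 0.4684], [0.0127, -0.9998, 0.0132], [0.4686, -0.0057, -0.8834]] [ 0.22594488 -0.42304486 -1.05071057] 0.0350021685373034
```

View pics/c3.png

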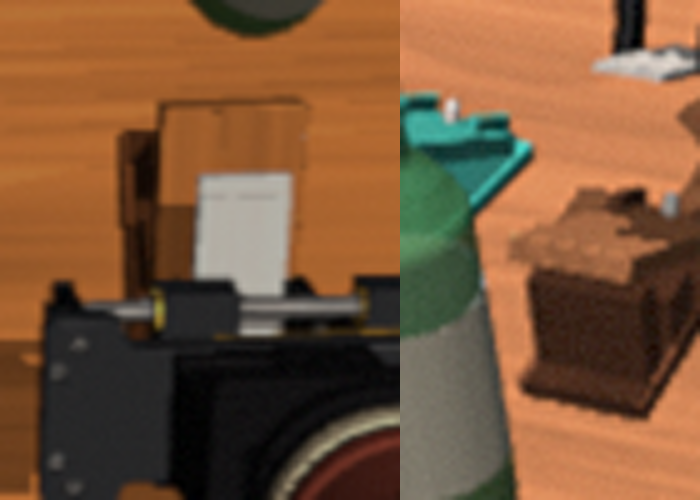

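Request:
servo_tool --pt "2.5 0 -0.8 -1.4 -0.006 -0.036 -0.005" --pt "2.5 0 -0.8 -2 0 0 0" --pt "2.5 0 0 -1.5 0 0 0" --pt "2.5 0 0 -0.5 0 0 0" --pt "2.5 0 0 0 0 0 0" --pt "2.5 0 0 0 0 0 0" --pt "2.5 0 0 0 0 0 0"

```text
clock: 14.85
ee_pos: [0.4967, -0.2097, 0.1068]
tool_rot: [[0.865, 0.011, 0.502], [0.01, -1.0, 0.003], [0.502, 0.002, -0.865]]
contact_force: [0.5, -0.1, -1.8]
gripper_width: 0.0349
finger_force: 35.0
```

```bash
cat > bl.py <<'E'
from loc import *
def run():
    o=get_obs();p=o["ee_pos"];R=o["tool_rot"];print(p.round(4),R.round(4).tolist(),o["contact_force"].round(1),o["gripper_width"])
    i,d=get_image("top");hsv=cv2.cvtColor(i,cv2.COLOR_BGR2HSV);P=cloud("top",d)
    L=(P-(p+R[:,2]*.0126))@R       # tool-frame coords about the blade centre
    m=(hsv[...,1]<50)&(hsv[...,2]>110)&(abs(L[...,2])<.008)&(abs(L[...,0])<.07)&(abs(L[...,1])<.03)
    vs=np.nonzero(m.sum(1)>8)[0];mid=[]
    for v in vs:
        u=np.nonzero(m[v])[0];q=L[v,u[[0,-1]]];mid.append((q[:,0].mean(),q[:,1].mean(),np.ptp(q[:,1])))
    mid=np.array(mid);print("rows",vs.min(),vs.max(),"tool x range",L[m][:,0].min(),L[m][:,0].max(),"z",np.median(L[m][:,2]))
    for q in mid[::2]:print(q.round(4))
    return i
E
python3 -c "
from bl import *
run()"
```

```text
[ 0.4967 -0.2097  0.1068] [[0.865, 0.0107, 0.5017], [0.0105, -0.9999, 0.0034], [0.5017, 0.0023, -0.865]] [ 0.5 -0.1 -1.8] 0.03492031722156698
rows 180 203 tool x range -0.01796155580914277 0.05349524380883076 z -0.0023941039571898567
[ 0.0522 -0.0004  0.0329]
[ 0.0478 -0.      0.0341]
[0.0435 0.0002 0.0343]
[0.0394 0.0002 0.0342]
[ 0.0341 -0.0001  0.0318]
[ 0.0302 -0.0002  0.0319]
[ 0.0259 -0.0011  0.034 ]
[ 0.021  -0.0006  0.0342]
[ 0.0162 -0.0002  0.0335]
[ 0.0121 -0.0001  0.0352]
[0.0074 0.0013 0.0321]
[0.0004 0.0092 0.0166]
```

Request:
servo_tool --pt "2.5 0.6 0.2 -1.0 0 0 0" --pt "2.5 0.5 0 -0.85 0 0 0" --pt "2.5 0.35 0 -0.65 0 0 0" --pt "2.5 0.2 0 -0.35 0 0 0" --pt "2.5 0 0 0 0 0 0" --pt "2.5 0 0 0 0 0 0" --pt "2.5 0 0 0 0 0 0"

```text
clock: 15.48
ee_pos: [0.5125, -0.2078, 0.0775]
tool_rot: [[0.865, 0.01, 0.501], [0.009, -1.0, 0.004], [0.501, 0.002, -0.866]]
contact_force: [0.1, -0.6, -1.0]
gripper_width: 0.0352
finger_force: 35.0
```

Request:
servo_tool --pt "2.5 0.1 0 -0.17 0 0 0" --pt "2.5 0.1 0 -0.17 0 0 0" --pt "2.5 0.1 0 -0.17 0 0 0" --pt "2.5 0 0 0 0 0 0" --pt "2.5 0 0 0 0 0 0"

```text
clock: 15.9
ee_pos: [0.5153, -0.2075, 0.0717]
tool_rot: [[0.866, 0.01, 0.5], [0.009, -1.0, 0.004], [0.5, 0.001, -0.866]]
contact_force: [0.1, -0.0, -2.1]
gripper_width: 0.0352
finger_force: 35.0
```

Request:
servo_tool --pt "2.5 0.05 0 -0.09 0 0 0" --pt "2.5 0 0 0 0 0 0" --pt "2.5 0 0 0 0 0 0"

```text
clock: 16.15
ee_pos: [0.5159, -0.2076, 0.071]
tool_rot: [[0.866, 0.01, 0.5], [0.009, -1.0, 0.004], [0.5, 0.001, -0.866]]
contact_force: [0.0, -0.0, -2.3]
gripper_width: 0.0354
finger_force: 35.0
```

Request:
servo_tool --pt "2.5 0.05 0 -0.09 0 0 0" --pt "2.5 0 0 0 0 0 0" --pt "2.5 0 0 0 0 0 0"

```text
clock: 16.4
ee_pos: [0.5161, -0.2076, 0.0708]
tool_rot: [[0.866, 0.011, 0.5], [0.01, -1.0, 0.005], [0.5, 0.001, -0.866]]
contact_force: [-13.0, 1.9, 11.7]
gripper_width: 0.035
finger_force: 35.0
```

Request:
servo_tool --pt "2.5 0.03 0 -0.05 0 0 0" --pt "2.5 0 0 0 0 0 0" --pt "2.5 0 0 0 0 0 0"

```text
clock: 16.65
ee_pos: [0.5162, -0.2077, 0.0707]
tool_rot: [[0.866, 0.012, 0.5], [0.011, -1.0, 0.005], [0.5, 0.001, -0.866]]
contact_force: [-22.6, 3.7, 21.0]
gripper_width: 0.0352
finger_force: 35.0
```

Request:
servo_tool --pt "2.5 -0.06 0 0.1 0 0 0" --pt "2.5 0 0 0 0 0 0" --pt "2.5 -0.17 0 -0.1 0 0 0" --pt "2.5 -0.17 0 -0.1 0 0 0" --pt "2.5 0 0 0 0 0 0" --pt "2.5 0 0 0 0 0 0"

```text
clock: 17.15
ee_pos: [0.5131, -0.2081, 0.0691]
tool_rot: [[0.865, 0.01, 0.501], [0.009, -1.0, 0.003], [0.501, 0.002, -0.865]]
contact_force: [-0.7, -0.5, 4.5]
gripper_width: 0.035
finger_force: 35.0
```

Request:
servo_tool --pt "2.5 -0.13 0 -0.075 0 0 0" --pt "2.5 0 0 0 0 0 0" --pt "2.5 0 0 0 0 0 0"

```text
clock: 17.4
ee_pos: [0.5118, -0.2081, 0.0684]
tool_rot: [[0.865, 0.01, 0.501], [0.009, -1.0, 0.003], [0.501, 0.002, -0.865]]
contact_force: [-0.5, -0.2, 4.3]
gripper_width: 0.0351
finger_force: 35.0
```

Request:
servo_tool --pt "2.5 -0.13 0 -0.075 0 0 0" --pt "2.5 0 0 0 0 0 0" --pt "2.5 0 0 0 0 0 0"

```text
clock: 17.65
ee_pos: [0.5104, -0.208, 0.0675]
tool_rot: [[0.865, 0.01, 0.501], [0.009, -1.0, 0.003], [0.501, 0.002, -0.865]]
contact_force: [0.1, -0.2, 6.2]
gripper_width: 0.0349
finger_force: 35.0
```

Request:
servo_tool --pt "2.5 -0.09 0 -0.05 0 0 0" --pt "2.5 0 0 0 0 0 0" --pt "2.5 0 0 0 0 0 0"

```text
clock: 17.9
ee_pos: [0.5094, -0.2079, 0.067]
tool_rot: [[0.865, 0.01, 0.501], [0.009, -1.0, 0.003], [0.501, 0.002, -0.865]]
contact_force: [-0.1, -0.4, 5.8]
gripper_width: 0.0351
finger_force: 35.0
```

Request:
servo_tool --pt "2.5 -0.09 0 -0.05 0 0 0" --pt "2.5 0 0 0 0 0 0" --pt "2.5 0 0 0 0 0 0"

```text
clock: 18.15
ee_pos: [0.5085, -0.2079, 0.0664]
tool_rot: [[0.865, 0.01, 0.501], [0.009, -1.0, 0.004], [0.501, 0.002, -0.865]]
contact_force: [-0.2, -1.0, 6.3]
gripper_width: 0.0349
finger_force: 35.0
```

Request:
servo_tool --pt "2.5 -0.09 0 -0.05 0 0 0" --pt "2.5 0 0 0 0 0 0" --pt "2.5 0 0 0 0 0 0"

```text
clock: 18.4
ee_pos: [0.5081, -0.2079, 0.0663]
tool_rot: [[0.865, 0.01, 0.502], [0.009, -1.0, 0.003], [0.502, 0.002, -0.865]]
contact_force: [4.9, -0.7, 3.9]
gripper_width: 0.0352
finger_force: 35.0
```

Request:
servo_tool --pt "2.5 -0.09 0 -0.05 0 0 0" --pt "2.5 0 0 0 0 0 0" --pt "2.5 0 0 0 0 0 0"

```text
clock: 18.65
ee_pos: [0.5078, -0.208, 0.0663]
tool_rot: [[0.864, 0.009, 0.503], [0.009, -1.0, 0.003], [0.503, 0.002, -0.864]]
contact_force: [9.7, 1.1, 3.6]
gripper_width: 0.0352
finger_force: 35.0
```

Request:
servo_tool --pt "5 0 0 0 0 0 0" --pt "5 0 0 0 0 0 0" --pt "5 0 0 0 0 0 0" --pt "5 -0.1 0 0.2 0 0 0" --pt "5 -0.5 0 0.87 0 0 0" --pt "5 -1.5 0 2.6 0 0 0" --pt "5 -2 0 3.4 0 0 0" --pt "5 -2 0 3.4 0 0 0"

```text
clock: 19.32
ee_pos: [0.4433, -0.206, 0.1685]
tool_rot: [[0.868, 0.011, 0.496], [0.008, -1.0, 0.008], [0.497, -0.003, -0.868]]
contact_force: [0.6, -0.2, 0.7]
gripper_width: 0.0497
finger_force: 0.0
```

Request:
servo_tool --pt "5 0 3.9 1 0 0 0" --pt "5 0 3.9 1 0 0 0" --pt "5 0 3.9 0 0 0 0" --pt "5 0 3.9 0 0 0 0" --pt "5 0 3.9 0 0 0 0" --pt "5 0 3.9 0 0 0 0" --pt "5 0 0 0 0 0 0"

```text
clock: 19.9
ee_pos: [0.4436, 0.0357, 0.1888]
tool_rot: [[0.866, 0.023, 0.499], [0.019, -1.0, 0.013], [0.499, -0.002, -0.866]]
contact_force: [0.5, -0.3, -0.4]
gripper_width: 0.0498
finger_force: 0.0
```

Run:
```python
from loc import *
o=get_obs();print(o["ee_pos"],o["clock"])
i,d=get_image("top");j,_=get_image("scene");cv2.imwrite("pics/top4.png",i);cv2.imwrite("pics/scene4.png",j)
a=cv2.resize(i[150:240,385:445],None,fx=6,fy=6,interpolation=2);b=cv2.resize(j[175:240,215:258],(430,540),interpolation=2)
cv2.imwrite("pics/c4.png",np.hstack([a,b]))
P=cloud("top",d);hsv=cv2.cvtColor(i,cv2.COLOR_BGR2HSV)
n=np.array([-.5,-.006,.866]);n/=np.linalg.norm(n);x=np.array([.866,.0106,.5]);y=np.cross(n,x)
c=np.array([.5309,-.2075,.0619]);s=(hsv[...,1]<70)&(abs((P-c)@n)<.02)&(abs((P-c)@y)<.04)&(abs((P-c)@x)<.09)
q=P[s];print("blade x range from bed centre",np.percentile((q-c)@x,[0,1,99,100]),"y",np.percentile((q-c)@y,[1,99]),"n",np.percentile((q-c)@n,[5,50,95]))
t=abs((q-c)@n-.005)<.004;rect(np.c_[(q-c)@x,(q-c)@y][t],"blade in bed")
```

```text
[0.44361451 0.03566462 0.18880038] 19.9
blade x range from bed centre [-0.07256967 -0.07139141  0.03574409  0.03667465] y [-0.02003249  0.01807516] n [0.00185469 0.00481773 0.0074248 ]
blade in bed [-0.0179 -0.0008] [0.0385 0.1093] yaw -0.1 663
```

View pics/c4.png

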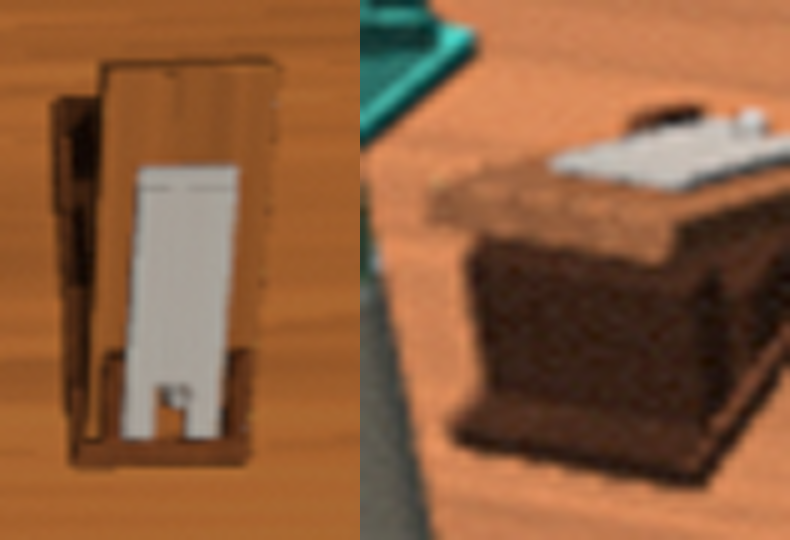

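The blade lies flat between the lips, with the pin at the bottom of its slot at crop (175,397). Its centre measures -17.9 mm from the bed centre, against -17.5 mm expected.

```bash
python3 -c "
from workcell import *
print(job_done())"
```

```text
the job is handed in; nothing more can be done
None
```

I moved the cradle and slat clear of the blade inside the crate, then laid the blade flat on the rest with its slot slid down against the pin, and handed the job in at about 20 s.

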